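Mount the jar on the grinder base and lock it with the collar

ROBOT

A 7-joint arm with a two-finger parallel gripper is mounted at the origin on the work surface. World frame = base frame: x ahead of the robot, y to its left, z up, the work surface at z = 0. Lengths are in mm, angles in rad, forces in N, time in s.
With the tool pointing down it reaches from about 400 to 875 mm from the base axis. Payload 4.4 kg.
Tool frame: the origin (TCP) lies at the very end of the fingers, on their centre line; the grasp point (between the pads) lies 19 mm behind it; z points along the fingers, y is the line along which they close (so a half turn about z gives the same grasp; the last joint's range is limited). The gripper opens to 85 mm and grips with 20 to 120 N. Pads are 22 mm wide; open, the fingers measure 114 mm over their backs; the gripper's body (76 mm by 85 mm) begins 54 mm behind the grasp point. The pads swing forward as they close: fully open they stand 13 mm farther back than shut.
Start: joints at [1.087, 0.628, 0.038, 1.517, -0.027, 0.996, -0.02], TCP at [263.766, -594.092, 231.313] pointing down, gripper open.
Joint ranges: [-3.06, 3.06], [-0.37, 2.12], [-1.25, 1.32], [0.18, 2.47], [-1.1, 4.24], [0.23, 1.98], [-2.94, 2.94]. Speed limits (rad/s): [2.57, 2.57, 3.14, 3.14, 3.14, 3.14, 3.14].

INTERFACE

Orientations are given as [roll, pitch, yaw] about the fixed x, y, z axes, in that order (R = Rz(yaw) Ry(pitch) Rx(roll)).
In Python, from cell import status, get_image, ctrl, models gives the robot as it stands.
- The arm moves only by the shell command python3 -m handwheel 'ROWS' [OPENING]. ROWS is JSON, a list of rows, each an object with "delta_pos": the shift along the world's x, y, z in cm, a list of three; "yaw": the turn about the world's z in rad. A call has 1 to 10 rows; each row shifts and turns the commanded pose from where the row before left it; what a row does not reach is not made up. A row lasts 1/12 s, in which the tool goes at most 41.7 mm and 7.16 degrees, less where a joint would pass 70% of its speed; a pose out of reach is approached as far as the arm can. A call is refused whole if a number of a shift passes 4.17 or a number of a turn 0.125, either way. A call with a gripper value outside its range is refused whole. OPENING is the opening, from -1 (shut) to 1 (fully open), set as the call begins (- or left out, the last holds). The fingers move at their own pace and stop on an object; the grip force is fixed at half the most. Time passes only in rows, so rows that do not move let the fingers close. It gives the time, the measured TCP pose, the force, the opening and the grip force at its end, in the units of the state.
- status.read_state(): the state, without advancing time (a new reading comes with each control period).
- get_image(name): name is "scene" or "top"; returns a dict with "color" (420x560x3 uint8, red, green, blue), "z_map" (420x560 float32, mm along the optical axis (not along the pixel's ray), 0 where there is no reading), "fx", "fy", "cx", "cy" (pixels), "k1" (the pictures are not rectified: a ray, as slopes to the right and down, at radius r is drawn at 1 + k1 r^2 times it, then the intrinsics apply), "position" and "rotation" of the camera in the world. Camera axes: x right, y up, looking along -z (the intrinsics and any distortion apply to the point x, -y, -z); pixel columns grow to the right and rows downward; lengths in mm; the calibration is good to about 2 mm. A picture is of the moment at which its call begins.
- ctrl.finish_job(): hands the job in; it is judged then, once.
Trained networks look in a picture, given as the dict that the camera call returned (one of the last four; its "shot" number tells which), for a name from the list of things; names that differ only in an ending like _2 or _b are one class to them, and where a whole thing is asked for, a point or a joint stands for the part that bears it (a point fixed in the world has none). Each returns a list of dicts, best first, with "score" (0 to 1); they miss things now and then, are a little off and sometimes report something else, mostly with a low value. They report only what shows in the picture. A call takes as long as a camera call. They do not tell look-alikes from the thing itself.
- models.boxes_of(picture, name): "rect" ([left, top, right, bottom] in pixels, round what is visible of it).
The state is a dict: "clock": time; "qpos": joint angles; "qd": joint speeds; "tau": joint torques, N m; "eef_pos": TCP position; "tool_rot": TCP orientation; "force": force on the tool from outside, world axes, zero at the start; "torque": the same for the moment, N m; "width": finger opening in mm; "gripper_force": force on a finger pad.
Only numpy, scipy, OpenCV 4.12 (cv2) and the standard library are available. Lean on these libraries where they do the work, as an engineer would, in place of code of your own. Each camera call takes 0.05 s, during which the arm holds its last target. There are 200 camera calls.

TASK

Get the nut grinder ready: turn the base's lock collar to its open mark, set the eared glass jar gently down on the base so that it sits fully home on the two pegs, and turn the collar to its locked mark. Only when the jar is locked, press the start button fully down and let it come back up. Keep the jar upright, and leave the pie dish, shield and fork where they are.

Things in the scene. Friction and masses are not known exactly. Their poses are not given: they have to be found in the camera images.
- grinder: Grinder base, fixed: white foot plate 170 mm along its x, 16 mm thick, from y = -170 to +135 mm; origin on the work surface under the collar's upright axis. On the axis a steel housing 128 mm in diameter, deck 45 mm high. A control box 80 x 70 mm, 42 mm high, centred at y = -130 mm, carries the start button.
- deck (a point): Centre of the housing's flat deck, 45 mm above the work surface, on the collar's axis; axes as grinder. The seated jar's underside rests here. Two upright pegs stand on the deck at x = +46 and -46 mm (y = 0): 10 mm in diameter, 9 mm high, tapering to 5 mm at the tip.
- open_mark (a point): Open mark: small dark round dot, 10 mm across, on the foot plate, 128 mm from the collar axis at 120 degrees anticlockwise (seen from above) from the base's +x.
- locked_mark (a point): Locked mark: dark straight radial bar, 16 x 6 mm, on the foot plate, 128 mm from the collar axis at 60 degrees anticlockwise (seen from above) from the base's +x.
- lock (a joint): Aluminium lock collar, a ring of 156 mm outer diameter round the housing, turning about the upright axis through deck. Rad, growing clockwise seen from above: 0 = arm at the open dot (stop), 1.05 = arm at the locked bar (stop at 1.08). Stays where it is left; takes 2 to 3 N at the post.
- tab (a point): Underside centre of one of the collar's two inward tabs (the other is half a turn away), 60 mm above the work surface, 61 mm from the axis; 22 mm wide, 8 mm thick, reaching in to 44 mm from the axis. Both lie over the pegs when locked and 60 degrees anticlockwise of them when open. Part-closed they block the jar's ears; they pass over the seated ears with 3 mm to spare.
- post_top (a point): Centre of the top of the collar's upright round post, 16 mm in diameter, 100 mm above the work surface, 110 mm from the collar axis, at the end of the collar's arm (arm top 40 mm high). At lock = a its direction from the axis is (120 degrees - a) anticlockwise from the base's +x.
- jar: Frosted glass jar, about 0.45 kg, one piece with lid and foot, 108 mm high; origin at the foot's underside centre, z up. Steel foot 116 mm (x) x 40 mm (y) x 12 mm; its ears have 14 mm through holes at x = +46 and -46 mm. Body and lid 74 mm in diameter, lid top at 82 mm; bar grip on it 44 mm (x) x 14 mm (y), 82 to 108 mm high. Fits the base either way round.
- start (a joint): Start button, travel in m: 0 = up, 0.006 = fully down. Spring return; about 5 N when fully down.
- start_top (a point): Centre of the start button's top face (30 mm in diameter), 60 mm above the work surface at the base's x = 0, y = -130 mm, on top of the control box; pressed straight down. The locked jar beside it stands 153 mm high.
- dish: Bystander: white glazed pie dish, 230 mm in diameter, 40 mm high, loose; origin under its centre.
- shield: Bystander: clear curved plastic shell shield standing upright, 140 mm wide along its y, 70 mm deep, 80 mm high, loose; origin under its middle.
- fork: Bystander: silver dessert fork lying flat, 175 mm long along its x, 4 mm thick, loose.
Mind the look-alikes: they are no part of the job. What is shaped like the jar but yellow is not meant.

How it is judged:
By the outcome, as a careful person would: the job done as asked, in the order asked, and still so for the second after the job is handed in, with the robot touching nothing.
It also fails if it takes over 72 s, if anything falls off the work surface, if the arm or the gripper's body presses on something with over 40 N, if the wrist force passes 120 N, or if a joint passes its speed limit or range.

## Working session

There is one attempt and no reset: what is moved stays moved. The work goes in short steps, Python scripts to look and compute and a shell command to move; the robot and the scene stay as the last step left them, time stands still between calls to the robot, and variables do not carry over. Pictures are saved under pics/ and viewed, at most 13 in all, crops included, and the job is handed in when it is done.

```bash
mkdir -p pics; ls; cat > h.py <<'E'
import numpy as np,cv2
from cell import status,get_image,ctrl,models
def world(p):
    z=p["z_map"].astype(float);H,W=z.shape
    v,u=np.mgrid[0:H,0:W]
    xd=(u-p["cx"])/p["fx"];yd=(v-p["cy"])/p["fy"]
    x,y=xd.copy(),yd.copy()
    for _ in range(10):
        s=1+p["k1"]*(x*x+y*y);x,y=xd/s,yd/s
    c=np.stack([x*z,-y*z,-z],-1)
    w=c@np.array(p["rotation"]).T+np.array(p["position"])
    w[z==0]=np.nan
    return w
def save(p,n):cv2.imwrite("pics/"+n,p["color"][...,::-1])
E
python3 - <<'E'
from h import *
for n in("top","scene"):
    p=get_image(n);save(p,n+"0.png");np.save(n+"_w.npy",world(p));print(n,np.array(p["position"]).round(),np.shape(p["rotation"]))
    for k in("grinder","lock","jar","start","dish","shield","fork"):
        print(k,[(np.round(b["rect"]).astype(int).tolist(),round(b["score"],2)) for b in models.boxes_of(p,k)][:4])
print(status.read_state())
E
```

```text
picsTraceback (most recent call last):
  File "<stdin>", line 3, in <module>
  File "h.py", line 11, in world
    w=c@np.array(p["rotation"]).T+np.array(p["position"])
      ~~~~~~~~~~~~~~~~~~~~~~~~~~~^~~~~~~~~~~~~~~~~~~~~~~~
ValueError: operands could not be broadcast together with shapes (420,560) (3,)
```

```bash
sed -i 's/np.array(p\["rotation"\]).T/Rotation.from_euler("xyz",p["rotation"]).as_matrix().T/; 1a from scipy.spatial.transform import Rotation' h.py
python3 - <<'E'
from h import *
for n in("top","scene"):
    p=get_image(n);save(p,n+"0.png");w=world(p);np.save(n+"_w.npy",w);print(n,np.array(p["position"]).round(),p["rotation"],w[[50,210,400],[50,280,500]].round())
    for k in("grinder","lock","jar","start","dish","shield","fork"):
        print(k,[(np.round(b["rect"]).astype(int).tolist(),round(b["score"],2)) for b in models.boxes_of(p,k)][:4])
print(status.read_state())
E
```

```text
top [ 366.    3. 1430.] [ 0.10817934 -0.01154319 -1.57113021] [[1371. 1110. -748.]
 [ 517.    9.   49.]
 [ 189. -278.  800.]]
grinder [([225, 171, 326, 226], 0.98)]
lock [([230, 174, 300, 225], 0.62)]
jar [([382, 204, 414, 244], 0.71), ([399, 272, 438, 308], 0.59), ([433, 225, 467, 262], 0.58), ([224, 170, 324, 226], 0.43)]
start [([308, 192, 320, 200], 0.59)]
dish [([90, 183, 169, 260], 0.72)]
shield [([370, 128, 421, 157], 0.89)]
fork [([371, 237, 382, 290], 0.52)]
scene [1298. -744. 1132.] [0.7941636  0.01849405 0.81254821] [[ 238. -449.  684.]
 [ 503.    6.   47.]
 [1354.  431. -748.]]
grinder [([246, 188, 341, 262], 0.96), ([278, 193, 324, 236], 0.33)]
lock [([276, 192, 326, 236], 0.89), ([247, 191, 340, 262], 0.34)]
jar [([178, 247, 214, 279], 0.89), ([127, 264, 161, 305], 0.88)]
start [([264, 227, 276, 238], 0.57)]
dish [([329, 141, 387, 178], 0.59)]
shield [([217, 284, 264, 332], 0.75)]
fork [([181, 225, 186, 236], 0.54)]
{'clock': 0.85, 'qpos': array([ 1.08719194,  0.62836852,  0.03850889,  1.51743692, -0.02703043,
        0.99632853, -0.02000112]), 'qd': array([-0.00031611,  0.00127966,  0.0002684 , -0.00050986, -0.00078539,
        0.00150376, -0.00119683]), 'tau': array([ 4.62974585e-04, -5.63240969e+01,  1.22578360e+00, -1.93779552e+01,
        1.10874165e-02,  1.63380635e-03,  7.81882399e-07]), 'eef_pos': array([ 263.76233696, -594.06372064,  231.32215219]), 'tool_rot': array([-3.14156867e+00, -5.70876827e-05,  4.17753695e-01]), 'force': array([0.60985443, 0.15867682, 0.15405597]), 'torque': array([ 0.04252277,  0.00346168, -0.03774137]), 'gripper_force': 0.0, 'width': 85.40081715733419}
```

View pics/top0.png

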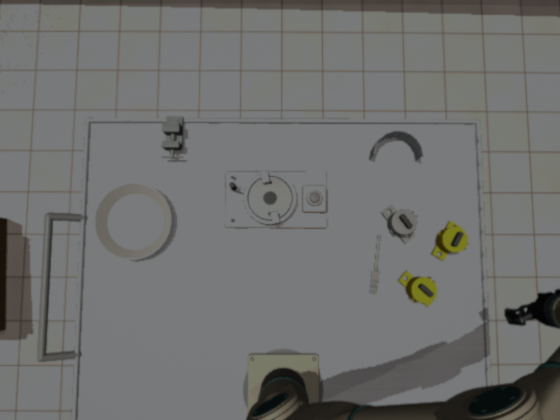

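View pics/scene0.png

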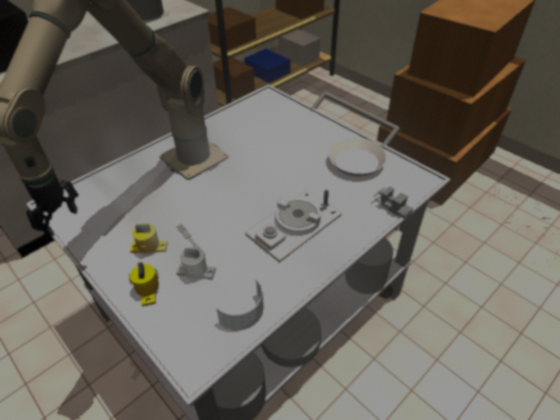

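```bash
python3 - <<'E'
from h import *
p=get_image("top");c=p["color"][...,::-1];w=np.load("top_w.npy");z=w[...,2]
a=cv2.resize(c[160:236,215:335],None,fx=6,fy=6,interpolation=cv2.INTER_CUBIC)
b=cv2.resize(c[190:260,365:435],None,fx=6,fy=6,interpolation=cv2.INTER_CUBIC)
cv2.imwrite("pics/g1.png",a);cv2.imwrite("pics/j1.png",b)
# heights
R=lambda m:np.nanmedian(w[m],0).round(1)
def reg(r,lo,hi):
    m=np.zeros(z.shape,bool);m[r[1]:r[3],r[0]:r[2]]=1;m&=(z>lo)&(z<hi);ys=w[m];return m.sum(),ys.mean(0).round(1),ys.min(0).round(),ys.max(0).round()
print("plane",[w[300,200].round(1),w[160,300].round(1),w[250,300].round(1)])
g=[222,166,330,230]
for lo,hi in((8,25),(36,44),(42,49),(50,75),(80,120)):print("g",lo,hi,reg(g,lo,hi))
print("post",reg([225,175,248,200],55,110)); print("btn",reg([300,180,330,215],50,70),reg([300,180,330,215],36,49))
j=[375,198,422,248]
for lo,hi in((5,20),(70,90),(95,115)):
    print("j",lo,hi,reg(j,lo,hi))
def pca(r,lo,hi):
    m=np.zeros(z.shape,bool);m[r[1]:r[3],r[0]:r[2]]=1;m&=(z>lo)&(z<hi);q=w[m][:,:2];q=q-q.mean(0);u,s,v=np.linalg.svd(q,full_matrices=False);print("pca",np.arctan2(v[0,1],v[0,0]),s/np.sqrt(len(q)))
pca(j,95,115);pca(j,5,20);pca(g,8,25)
m=np.zeros(z.shape,bool);m[166:230,222:330]=1;m&=(z>8)&(z<120)
r=cv2.minAreaRect(w[m][:,:2].astype(np.float32));print(r)
E
```

```text
plane [array([255. , 245.4,  -1. ]), array([677.6, -51.7,  -5.7]), array([nan, nan, nan])]
g 8 25 (np.int64(2742), array([546.8,  31.3,  16.2]), array([ 468., -135.,    8.]), array([650., 175.,  25.]))
g 36 44 (np.int64(1021), array([ 5.549e+02, -3.000e-01,  4.150e+01]), array([ 477., -124.,   36.]), array([631., 157.,  44.]))
g 42 49 (np.int64(1690), array([553.9,  25.6,  45.2]), array([ 477., -123.,   42.]), array([631., 147.,  49.]))
g 50 75 (np.int64(498), array([552.5,  -7.8,  60.3]), array([ 476., -111.,   50.]), array([629., 150.,  75.]))
g 80 120 (np.int64(32), array([583.4, 144.5,  97.6]), array([576., 138.,  80.]), array([592., 153., 107.]))
post (np.int64(40), array([582.5, 144.2,  92. ]), array([576., 138.,  56.]), array([592., 153., 107.]))
btn (np.int64(184), array([552.4, -89.8,  58.7]), array([ 529., -111.,   50.]), array([576., -61.,  70.])) (np.int64(426), array([553. , -89. ,  41.6]), array([ 515., -124.,   36.]), array([593., -55.,  49.]))
j 5 20 (np.int64(296), array([ 480.4, -336.9,    9.9]), array([ 411., -416.,    5.]), array([ 559., -275.,   20.]))
j 70 90 (np.int64(442), array([ 480.8, -341.6,   82.1]), array([ 445., -380.,   70.]), array([ 517., -306.,   90.]))
j 95 115 (np.int64(92), array([ 480.4, -343.1,  106.5]), array([ 461., -361.,   95.]), array([ 500., -327.,  113.]))
pca -2.5014569965662092 [12.76166851  4.44692436]
pca -2.5897918334609926 [46.6414205  33.56342433]
pca -1.5542293155711095 [103.45154223  58.25378345]
((559.533935546875, 19.467803955078125), (181.7821502685547, 310.1336364746094), 0.5345492959022522)
```

View pics/g1.png

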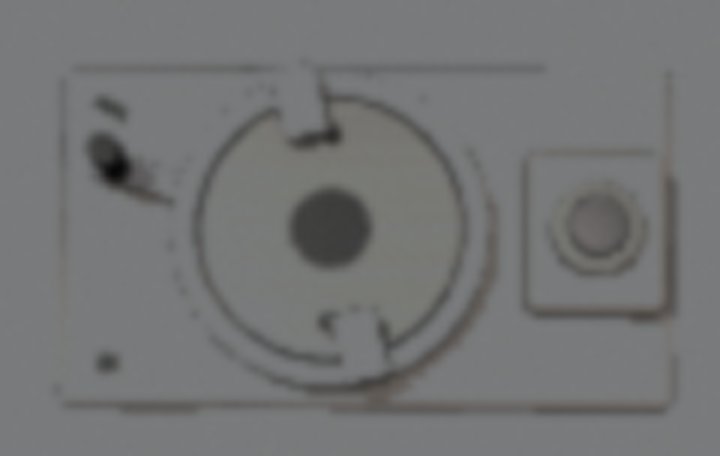

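View pics/j1.png

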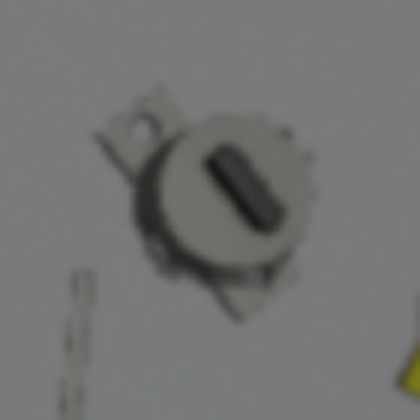

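```bash
cat >> h.py <<'E'
def proj(p,X):  # world pts -> pixels
    M=Rotation.from_euler("xyz",p["rotation"]).as_matrix()
    c=(np.atleast_2d(X)-np.array(p["position"]))@M
    x=c[:,0]/-c[:,2];y=-c[:,1]/-c[:,2];s=1+p["k1"]*(x*x+y*y)
    return np.c_[p["cx"]+p["fx"]*x*s,p["cy"]+p["fy"]*y*s]
def at(p,uv,h): # pixel -> world point at height h
    uv=np.atleast_2d(uv);xd=(uv[:,0]-p["cx"])/p["fx"];yd=(uv[:,1]-p["cy"])/p["fy"];x,y=xd,yd
    for _ in range(10):
        s=1+p["k1"]*(x*x+y*y);x,y=xd/s,yd/s
    d=np.c_[x,-y,-np.ones(len(x))]@Rotation.from_euler("xyz",p["rotation"]).as_matrix().T
    P=np.array(p["position"]);return P+d*((h-P[2])/d[:,2])[:,None]
def blob(p,r,thr):  # weighted centroid of dark pixels in rect
    g=p["color"][r[1]:r[3],r[0]:r[2]].mean(-1);wt=np.clip(thr-g,0,None)
    v,u=np.mgrid[r[1]:r[3],r[0]:r[2]]
    c=np.array([(u*wt).sum(),(v*wt).sum()])/wt.sum()
    q=np.c_[(u-c[0]).ravel(),(v-c[1]).ravel()];C=(q*wt.ravel()[:,None]).T@q/wt.sum();e,V=np.linalg.eigh(C)
    return c,V[:,1],np.sqrt(e)
E
python3 - <<'E'
from h import *
p=get_image("top");g=p["color"].mean(-1)
print("lev",g[198,270],g[198,258],g[178,233],g[220,233],g[215,240],g[215,405])
def show(n,r,thr,h):
    c,d,s=blob(p,r,thr);a=at(p,c,h)[0];b=at(p,c+d*5,h)[0]-a
    print(n,c.round(2),s.round(2),a[:2].round(1),"dir",round(float(np.arctan2(b[1],b[0])),3));return a
T=(g[198,270]+g[198,258])/2
ax=show("disc",[260,188,280,208],T,45)
show("dot",[229,216,237,225],105,16);show("bar",[228,174,238,181],105,16)
gr=show("grip",[394,208,417,236],85,108)
print(at(p,[[215+62/6,160+68/6],[215+62/6,160+405/6],[215+672/6,160+405/6],[215+672/6,160+68/6]],16).round(1)[:,:2])
print("btn",at(p,[215+598/6,160+224/6],60).round(1),"post",at(p,[215+105/6,160+148/6],100).round(1))
print("lid",at(p,[365+238/6,190+193/6],82).round(1),"hole",at(p,[365+146/6,190+124/6],8).round(1))
print(np.round(g[214:226,228:238]).astype(int))
E
```

```text
lev 61.666666666666664 121.33333333333333 77.0 72.0 122.0 79.33333333333333
disc [269.76 197.5 ] [3.01 3.09] [554.6  39.2] dir 1.733
dot [232.42 220.02] [0.72 0.89] [490.8 150.7] dir 1.646
bar [233.08 177.51] [0.59 1.41] [618.9 150.3] dir 1.053
grip [403.49 224.34] [4.21 6.39] [ 470.9 -335.7] dir 2.806
[[ 637.7  173.8]
 [ 468.5  171.4]
 [ 468.7 -130.6]
 [ 638.3 -132.2]]
btn [[553.2 -91.4  60. ]] post [[583.5 142.9 100. ]]
lid [[ 479.2 -345.9   82. ]] hole [[ 520.1 -319.6    8. ]]
[[123 122 122 122 122 122 122 122 122 122]
 [122 122 122 122 121 122 122 122 122 122]
 [122 122 122 122 122 122 122 122 122 122]
 [123 122 122 122 119 121 122 122 122 122]
 [122 121 121 114 108 110 116 120 122 122]
 [122 122 117  99  84  84 100 116 122 122]
 [122 122 114  88  70  72  91 115 122 123]
 [122 122 116  96  82  86 100 117 122 123]
 [122 122 120 114 109 112 116 121 122 122]
 [122 122 122 121 120 122 122 122 122 122]
 [122 123 122 122 122 122 123 122 122 122]
 [122 121 122 121 121 121 122 121 121 121]]
```

```bash
python3 -m handwheel '[{"delta_pos":[1.6,3.7,0],"yaw":0.088},{"delta_pos":[1.6,3.7,0],"yaw":0.088},{"delta_pos":[1.6,3.7,0],"yaw":0.088},{"delta_pos":[1.6,3.7,0],"yaw":0.088},{"delta_pos":[1.6,3.7,0],"yaw":0.088},{"delta_pos":[1.6,3.7,0],"yaw":0.088},{"delta_pos":[1.6,3.7,0],"yaw":0.088},{"delta_pos":[1.6,3.7,0],"yaw":0.088},{"delta_pos":[1.6,3.7,0],"yaw":0.088},{"delta_pos":[1.6,3.7,0],"yaw":0.088}]' 1
python3 -m handwheel '[{"delta_pos":[1.6,3.7,0],"yaw":0},{"delta_pos":[1.6,3.7,0],"yaw":0},{"delta_pos":[1.6,3.7,0],"yaw":0},{"delta_pos":[1.6,3.7,0],"yaw":0},{"delta_pos":[1.6,3.7,0],"yaw":0},{"delta_pos":[1.6,3.7,0],"yaw":0},{"delta_pos":[1.6,3.7,0],"yaw":0},{"delta_pos":[1.6,3.7,0],"yaw":0},{"delta_pos":[1.6,3.7,0],"yaw":0},{"delta_pos":[1.6,3.7,0],"yaw":0}]' 1
python3 -m handwheel '[{"delta_pos":[0,0,0],"yaw":0}]'
python3 - <<'E'
from h import *
print(status.read_state()["qpos"].round(3))
E
```

```text
clock: 1.78
eef_pos: [424.3, -222.4, 231.7]
tool_rot: [3.141, 0.0, 1.302]
force: [1.0, 0.3, 0.3]
width: 85.3
gripper_force: 0.0
clock: 2.62
eef_pos: [584.3, 147.8, 231.5]
tool_rot: [3.141, 0.0, 1.298]
force: [0.7, -0.6, -0.5]
width: 85.9
gripper_force: 0.0
clock: 2.7
eef_pos: [585.5, 157.1, 231.6]
tool_rot: [3.14, -0.009, 1.308]
force: [1.5, 1.6, 0.4]
width: 85.4
gripper_force: 0.0
[-0.138  0.571 -0.265  1.645  0.168  0.942 -0.723]
```

```bash
python3 - <<'E'
from h import *
from scipy.ndimage import label
p=get_image("top");w=world(p);g=p["color"].mean(-1)
for t in (60,75):
    m=np.zeros(g.shape,bool);m[206:240,392:418]=1;m&=(g<t)
    l,n=label(m);k=l[222:227,401:406].max();q=np.argwhere(l==k)[:,::-1].astype(float)
    P=at(p,q,105)[:,:2];c=P.mean(0);u,s,v=np.linalg.svd(P-c,full_matrices=False)
    print("bar",t,len(q),c.round(1),np.arctan2(v[0,1],v[0,0]).round(3),(s/np.sqrt(len(P))).round(1), w[tuple(q.astype(int).T[::-1])][:,2].round()[:5])
# lid circle by depth
z=w[...,2];m=np.zeros(z.shape,bool);m[198:248,375:422]=1;m&=(z>76)&(z<115)
q=np.argwhere(m)[:,::-1].astype(np.float32);c,r=cv2.minEnclosingCircle(q);print("lid px",c,r,at(p,c,82).round(1),at(p,q.mean(0),82).round(1),len(q))
save(p,"t2.png")
E
```

```text
bar 60 71 [ 478.5 -341.6] -2.454 [11.9  4.3] [103. 105. 101. 111. 109.]
bar 75 102 [ 479.7 -341.4] -2.491 [12.7  5.1] [104.  94. 103. 105. 106.]
lid px (403.5172424316406, 221.08621215820312) 13.844021797180176 [[ 482.3 -342.7   82. ]] [[ 481.3 -343.2   82. ]] 526
```

```bash
python3 -m handwheel '[{"delta_pos":[0,0,-3],"yaw":0},{"delta_pos":[0,0,-3],"yaw":0},{"delta_pos":[0,0,-2],"yaw":0},{"delta_pos":[0,0,0],"yaw":0},{"delta_pos":[0,0,0],"yaw":0}]' 1
python3 - <<'E'
from h import *
p=get_image("scene");c=p["color"][...,::-1]
cv2.imwrite("pics/s3.png",cv2.resize(c[110:290,220:420],None,fx=3,fy=3,interpolation=cv2.INTER_CUBIC));print(status.read_state()["eef_pos"])
E
```

```text
clock: 3.17
eef_pos: [583.1, 144.5, 150.8]
tool_rot: [-3.14, 0.002, 1.297]
force: [-0.2, 0.0, 1.1]
width: 85.1
gripper_force: 0.0
[584.27258608 145.17474693 152.12948489]
```

View pics/s3.png

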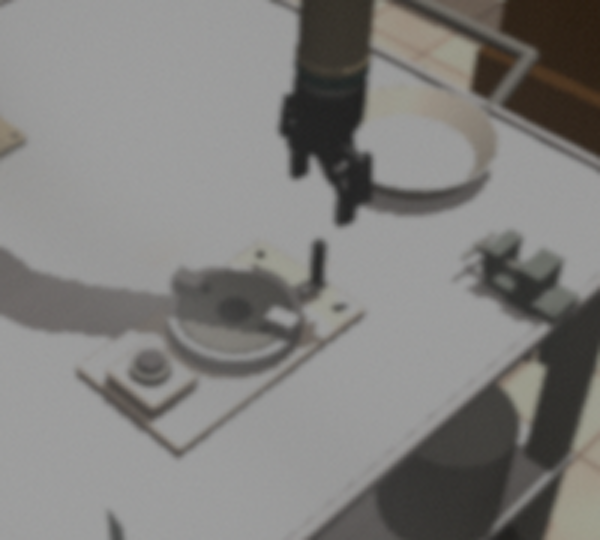

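The gripper straddles the post (crop 318,265), with its fingers on either side. I'll descend and grip.

```bash
python3 -m handwheel '[{"delta_pos":[0,0,-2],"yaw":0},{"delta_pos":[0,0,-2],"yaw":0},{"delta_pos":[0,0,-2],"yaw":0},{"delta_pos":[0,0,-2],"yaw":0},{"delta_pos":[0,0,0],"yaw":0},{"delta_pos":[0,0,0],"yaw":0}]' 1
python3 -m handwheel '[{"delta_pos":[0,0,0],"yaw":0},{"delta_pos":[0,0,0],"yaw":0},{"delta_pos":[0,0,0],"yaw":0},{"delta_pos":[0,0,0],"yaw":0},{"delta_pos":[0,0,0],"yaw":0},{"delta_pos":[0,0,0],"yaw":0},{"delta_pos":[0,0,0],"yaw":0},{"delta_pos":[0,0,0],"yaw":0}]' -1
python3 - <<'E'
import numpy as np
c=np.array([554.5,39.4]);a0=np.arctan2(105.6,29.5);P=lambda a:110*np.array([np.cos(a),np.sin(a)])
a=np.linspace(a0,np.radians(120)-.005,11);print(a0,np.diff(a)[0],np.round(np.diff([P(t) for t in a],axis=0)/10,2))
E
```

```text
clock: 3.72
eef_pos: [584.3, 145.8, 72.4]
tool_rot: [3.141, -0.0, 1.297]
force: [-0.0, 0.0, 0.2]
width: 85.3
gripper_force: 0.0
clock: 4.38
eef_pos: [584.3, 146.0, 72.0]
tool_rot: [3.14, -0.001, 1.298]
force: [-0.8, -0.2, 6.5]
width: 14.1
gripper_force: 58.4
1.298384848299046 0.07910102540941488 [[-0.85  0.2 ]
 [-0.86  0.13]
 [-0.87  0.06]
 [-0.87 -0.  ]
 [-0.87 -0.07]
 [-0.86 -0.14]
 [-0.84 -0.21]
 [-0.83 -0.27]
 [-0.8  -0.34]
 [-0.77 -0.4 ]]
```

```bash
python3 -m handwheel '[{"delta_pos":[-0.85,0.2,0],"yaw":0.079},{"delta_pos":[-0.86,0.13,0],"yaw":0.079},{"delta_pos":[-0.87,0.06,0],"yaw":0.079},{"delta_pos":[-0.87,0,0],"yaw":0.079},{"delta_pos":[-0.87,-0.07,0],"yaw":0.079},{"delta_pos":[0,0,0],"yaw":0}]'
python3 -m handwheel '[{"delta_pos":[-0.86,-0.14,0],"yaw":0.079},{"delta_pos":[-0.84,-0.21,0],"yaw":0.079},{"delta_pos":[-0.83,-0.27,0],"yaw":0.079},{"delta_pos":[-0.8,-0.34,0],"yaw":0.079},{"delta_pos":[-0.77,-0.4,0],"yaw":0.079},{"delta_pos":[0,0,0],"yaw":0},{"delta_pos":[0,0,0],"yaw":0},{"delta_pos":[0,0,0],"yaw":0}]'
```

```text
clock: 4.88
eef_pos: [540.0, 148.7, 72.0]
tool_rot: [3.141, 0.0, 1.696]
force: [-0.4, -0.7, 6.3]
width: 14.2
gripper_force: 59.1
clock: 5.55
eef_pos: [500.4, 135.2, 71.9]
tool_rot: [3.141, 0.001, 2.085]
force: [0.1, -1.7, 9.0]
width: 14.4
gripper_force: 60.1
```

```bash
python3 -m handwheel '[{"delta_pos":[-0.17,-0.1,0],"yaw":0},{"delta_pos":[0,0,0],"yaw":0},{"delta_pos":[0,0,0],"yaw":0}]'
python3 -m handwheel '[{"delta_pos":[-0.17,-0.1,0],"yaw":0},{"delta_pos":[0,0,0],"yaw":0},{"delta_pos":[0,0,0],"yaw":0}]'
```

```text
clock: 5.8
eef_pos: [500.4, 135.2, 72.0]
tool_rot: [3.137, 0.001, 2.085]
force: [5.2, -1.0, 4.6]
width: 14.2
gripper_force: 59.8
clock: 6.05
eef_pos: [500.4, 135.2, 72.0]
tool_rot: [3.134, 0.0, 2.086]
force: [8.6, 1.6, 0.5]
width: 14.2
gripper_force: 59.5
```

```bash
python3 -m handwheel '[{"delta_pos":[0.3,0.17,0],"yaw":0},{"delta_pos":[0,0,0],"yaw":0},{"delta_pos":[0,0,0],"yaw":0}]'
python3 -m handwheel '[{"delta_pos":[0,0,0],"yaw":0},{"delta_pos":[0,0,0],"yaw":0},{"delta_pos":[0,0,0],"yaw":0},{"delta_pos":[0,0,0],"yaw":0},{"delta_pos":[0,0,0],"yaw":0},{"delta_pos":[0,0,0],"yaw":0},{"delta_pos":[0,0,3],"yaw":0},{"delta_pos":[0,0,4],"yaw":0},{"delta_pos":[0,0,4],"yaw":0},{"delta_pos":[0,0,4],"yaw":0}]' 1
python3 -m handwheel '[{"delta_pos":[0,-3.8,0],"yaw":-0.12},{"delta_pos":[0,-3.8,0],"yaw":-0.12},{"delta_pos":[0,-3.8,0],"yaw":-0.12},{"delta_pos":[0,-3.8,0],"yaw":-0.12},{"delta_pos":[0,-3.8,0],"yaw":-0.12},{"delta_pos":[0,-3.8,0],"yaw":-0.12},{"delta_pos":[0,-3.8,0],"yaw":-0.12},{"delta_pos":[0,-3.8,0],"yaw":-0.12},{"delta_pos":[0,-3.8,0],"yaw":-0.12},{"delta_pos":[0,-3.8,0],"yaw":-0.12}]'
python3 -m handwheel '[{"delta_pos":[-0.6,-2.8,0],"yaw":-0.12},{"delta_pos":[-0.6,-2.8,0],"yaw":-0.12},{"delta_pos":[-0.6,-2,0],"yaw":0},{"delta_pos":[0,0,0],"yaw":0},{"delta_pos":[0,0,0],"yaw":0},{"delta_pos":[0,0,0],"yaw":0},{"delta_pos":[0,0,0],"yaw":0}]'
```

```text
clock: 6.3
eef_pos: [500.5, 135.2, 71.9]
tool_rot: [3.14, 0.001, 2.086]
force: [3.2, -0.6, 8.3]
width: 14.2
gripper_force: 60.2
clock: 7.13
eef_pos: [498.3, 135.2, 222.7]
tool_rot: [-3.14, -0.001, 2.088]
force: [1.1, -0.3, -0.1]
width: 85.5
gripper_force: 0.0
clock: 7.97
eef_pos: [498.6, -246.5, 221.3]
tool_rot: [-3.141, -0.0, 0.882]
force: [1.2, -0.0, 0.4]
width: 85.3
gripper_force: 0.0
clock: 8.55
eef_pos: [481.8, -319.1, 221.3]
tool_rot: [-3.141, -0.001, 0.65]
force: [0.6, -0.3, 0.0]
width: 84.9
gripper_force: 0.0
```

```bash
python3 - <<'E'
from h import *
p=get_image("top")
for n,h,x in(("disc",45,[555,39.5,45]),):print(at(p,blob(p,[260,188,280,208],91)[0],h))
w=world(p);z=w[...,2]
m=np.zeros(z.shape,bool);m[175:225,222:250]=1;m&=(z>85)&(z<120);print("post",w[m].mean(0),m.sum())
print("exp",proj(p,[[500.4,135,100],[480.5,-342,82]]))
s=get_image("scene");ws=world(s);zs=ws[...,2]
m=np.zeros(z.shape,bool);m[225:295,165:230]=1;a=m&(zs>79)&(zs<86)
q=ws[a];print("lid scene",q.mean(0),np.median(q,0),(q.min(0)+q.max(0))/2,a.sum())
a=m&(zs>95)&(zs<115);q=ws[a];print("bar scene",q.mean(0),(q.min(0)+q.max(0))/2,a.sum())
c=s["color"][...,::-1];cv2.imwrite("pics/s4.png",cv2.resize(c[180:320,110:310],None,fx=4,fy=4,interpolation=cv2.INTER_CUBIC))
E
```

```text
[[554.59251545  39.2404863   45.        ]]
post [498.75507745 134.05020694  98.09993915] 30
exp [[234.96958792 213.98154294]
 [403.2948345  221.70897242]]
lid scene [ 489.72450816 -349.46548938   82.43517511] [ 492.1451394  -354.30564716   82.47945953] [ 484.93425632 -345.33264873   82.47659536] 234
bar scene [ 485.79024137 -345.97736104  104.57159607] [ 483.69153336 -344.07181321  103.77419926] 91
```

View pics/s4.png

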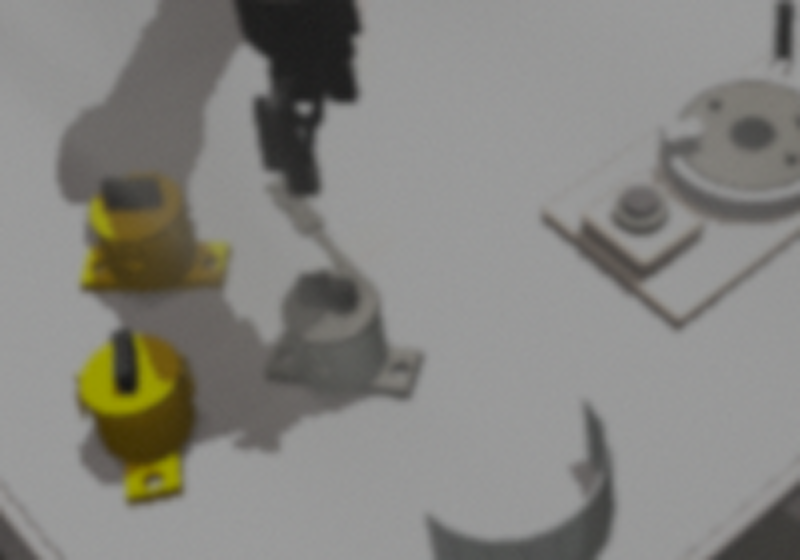

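```bash
python3 -m handwheel '[{"delta_pos":[-0.1,-2.3,0],"yaw":0},{"delta_pos":[0,0,-3],"yaw":0},{"delta_pos":[0,0,-3],"yaw":0},{"delta_pos":[0,0,-3],"yaw":0},{"delta_pos":[0,0,-2],"yaw":0},{"delta_pos":[0,0,-1.5],"yaw":0},{"delta_pos":[0,0,-0.9],"yaw":0},{"delta_pos":[0,0,0],"yaw":0},{"delta_pos":[0,0,0],"yaw":0},{"delta_pos":[0,0,0],"yaw":0}]' 1
python3 -m handwheel '[{"delta_pos":[0,0,0],"yaw":0},{"delta_pos":[0,0,0],"yaw":0},{"delta_pos":[0,0,0],"yaw":0},{"delta_pos":[0,0,0],"yaw":0},{"delta_pos":[0,0,0],"yaw":0},{"delta_pos":[0,0,0],"yaw":0},{"delta_pos":[0,0,0],"yaw":0},{"delta_pos":[0,0,0],"yaw":0},{"delta_pos":[0,0,0],"yaw":0}]' -1
```

```text
clock: 9.48
eef_pos: [481.1, -344.0, 88.4]
tool_rot: [3.14, -0.001, 0.648]
force: [0.2, 0.2, -0.5]
width: 85.7
gripper_force: 0.0
clock: 10.23
eef_pos: [480.4, -344.0, 87.5]
tool_rot: [3.141, -0.0, 0.648]
force: [0.2, -0.3, 0.9]
width: 12.5
gripper_force: 61.2
```

```bash
python3 -m handwheel '[{"delta_pos":[0,0,0.5],"yaw":0},{"delta_pos":[0,0,1],"yaw":0},{"delta_pos":[0,0,2],"yaw":0},{"delta_pos":[0,0,2],"yaw":0},{"delta_pos":[0,0,2],"yaw":0},{"delta_pos":[0,0,2],"yaw":0},{"delta_pos":[0,0,2],"yaw":0},{"delta_pos":[0,0,1.5],"yaw":0},{"delta_pos":[0,0,1],"yaw":0},{"delta_pos":[0,0,0],"yaw":0}]'
python3 -m handwheel '[{"delta_pos":[0.2,1,0],"yaw":0},{"delta_pos":[0.5,2.5,0],"yaw":-0.05},{"delta_pos":[0.5,2.5,0],"yaw":-0.05},{"delta_pos":[0.5,2.5,0],"yaw":-0.05},{"delta_pos":[0.5,2.5,0],"yaw":-0.05},{"delta_pos":[0.5,2.5,0],"yaw":-0.05},{"delta_pos":[0.5,2.5,0],"yaw":-0.05},{"delta_pos":[0.5,2.5,0],"yaw":-0.05},{"delta_pos":[0.5,2.5,0],"yaw":-0.05},{"delta_pos":[0.5,2.5,0],"yaw":-0.05}]'
python3 -m handwheel '[{"delta_pos":[0.5,2.5,0],"yaw":-0.05},{"delta_pos":[0.5,2.5,0],"yaw":-0.05},{"delta_pos":[0.5,2.5,0],"yaw":-0.05},{"delta_pos":[0.5,2.5,0],"yaw":-0.05},{"delta_pos":[0.5,2.5,0],"yaw":-0.004},{"delta_pos":[0.2,1.8,0],"yaw":0},{"delta_pos":[0,1,0],"yaw":0},{"delta_pos":[0,0,0],"yaw":0},{"delta_pos":[0,0,0],"yaw":0},{"delta_pos":[0,0,0],"yaw":0}]'
python3 - <<'E'
from h import *
from cell import status
st=status.read_state();print(st["force"],st["torque"],st["tool_rot"],st["width"])
p=get_image("top");s=get_image("scene");c=s["color"][...,::-1]
cv2.imwrite("pics/s5.png",cv2.resize(c[120:260,220:380],None,fx=4,fy=4,interpolation=cv2.INTER_CUBIC))
E
```

```text
clock: 11.07
eef_pos: [481.0, -344.3, 229.7]
tool_rot: [3.138, -0.001, 0.648]
force: [0.6, -0.4, -3.4]
width: 12.7
gripper_force: 60.5
clock: 11.9
eef_pos: [525.9, -106.3, 225.8]
tool_rot: [-3.14, 0.003, 0.196]
force: [-0.2, 0.0, -3.9]
width: 12.9
gripper_force: 60.4
clock: 12.73
eef_pos: [553.5, 42.2, 226.8]
tool_rot: [3.14, 0.001, -0.008]
force: [-0.2, -0.9, -3.9]
width: 12.7
gripper_force: 60.4
[-0.16912091 -0.91393971 -3.90190681] [-0.01874424 -0.01980207  0.02831447] [ 3.13997924e+00  1.28112483e-03 -8.18256357e-03] 12.718124960789948
```

View pics/s5.png

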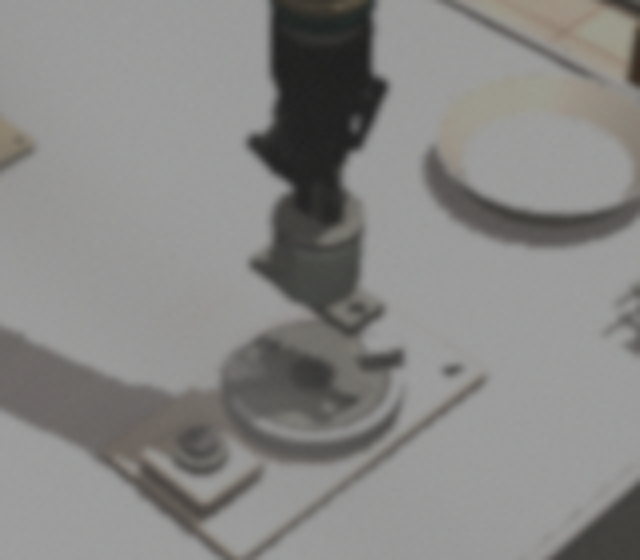

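```bash
python3 - <<'E'
from h import *
s=get_image("scene");w=world(s);z=w[...,2]
for h in(151.3,149,146):print("hole",h,at(s,[220+358/4,120+311/4],h).round(1))
print("pegs",at(s,[[110+790/4,180+160/4],[110+714/4,180+105/4]],50).round(1),"btn",at(s,[220+202/4,120+436/4],60).round(1),"disc",at(s,[110+754/4,180+132/4],45).round(1))
m=np.zeros(z.shape,bool);m[170:215,270:330]=1
a=m&(z>148)&(z<156);q=w[a];print(len(q),q.min(0).round(1),q.max(0).round(1));
x=q[q[:,0]>597];print(len(x),x.mean(0).round(1),np.percentile(x[:,1],[2,98]).round(1))
a=m&(z>215)&(z<224);q=w[a];print("lid",len(q),q.min(0).round(1),q.max(0).round(1))
p=get_image("top");w=world(p);z=w[...,2];m[:]=0;m[160:240,230:310]=1
a=m&(z>140)&(z<160);q=w[a];print("top ear",len(q),q.min(0).round(1),q.max(0).round(1))
for t in(q[q[:,0]>597],q[q[:,0]<512]):
  if len(t):print(len(t),t.mean(0).round(1),t.min(0).round(1),t.max(0).round(1))
print(status.read_state()["eef_pos"])
E
```

```text
hole 151.3 [[605.6  39.2 151.3]]
hole 149 [[604.  41. 149.]]
hole 146 [[601.9  43.4 146. ]]
pegs [[604.1  36.3  50. ]
 [512.7  37.3  50. ]] btn [[554.3 -86.3  60. ]] disc [[556.5  42.1  45. ]]
110 [493.7   8.6 148.1] [614.7  62.6 155.8]
45 [606.6  38.3 152.4] [18.  59.1]
lid 155 [522.3   0.8 215.2] [592.2  78.8 224. ]Traceback (most recent call last):
  File "<stdin>", line 10, in <module>
    return umr_minimum(a, axis, None, out, keepdims, initial, where)
ValueError: zero-size array to reduction operation minimum which has no identity
```

```bash
python3 -m handwheel '[{"delta_pos":[0.1,-0.25,-1],"yaw":0},{"delta_pos":[0,0,-2],"yaw":0},{"delta_pos":[0,0,-2],"yaw":0},{"delta_pos":[0,0,-1.5],"yaw":0},{"delta_pos":[0,0,-1],"yaw":0},{"delta_pos":[0,0,-0.5],"yaw":0},{"delta_pos":[0,0,0],"yaw":0},{"delta_pos":[0,0,0],"yaw":0}]'
python3 - <<'E'
from h import *
from cell import status
st=status.read_state();print(st["eef_pos"],st["force"],st["tool_rot"])
s=get_image("scene");c=s["color"][...,::-1]
cv2.imwrite("pics/s6.png",cv2.resize(c[165:245,260:340],None,fx=7,fy=7,interpolation=cv2.INTER_CUBIC))
zz=st["eef_pos"][2]-87.5+12
# predicted jar-foot outline and hole for jar at TCP
x,y=st["eef_pos"][:2]
for n,X in(("hole",[x+46,y,zz]),("c1",[x+58,y-20,zz]),("c2",[x+58,y+20,zz]),("disc",[554.6,39.3,45])):print(n,((proj(s,[X])[0]-[260,165]+.5)*7-.5).round(1))
E
```

```text
clock: 13.6
eef_pos: [555.6, 41.5, 147.5]
tool_rot: [3.142, -0.001, -0.006]
force: [0.9, -0.3, -3.4]
width: 12.8
gripper_force: 60.4
[555.57006141  41.52305727 147.49941502] [ 0.88191856 -0.34102691 -3.35523418] [ 3.14155128e+00 -5.74103569e-04 -6.48615984e-03]
hole [340.7 347.5]
c1 [329.9 381.7]
c2 [388.1 339.4]
disc [265.7 339.8]
```

View pics/s6.png

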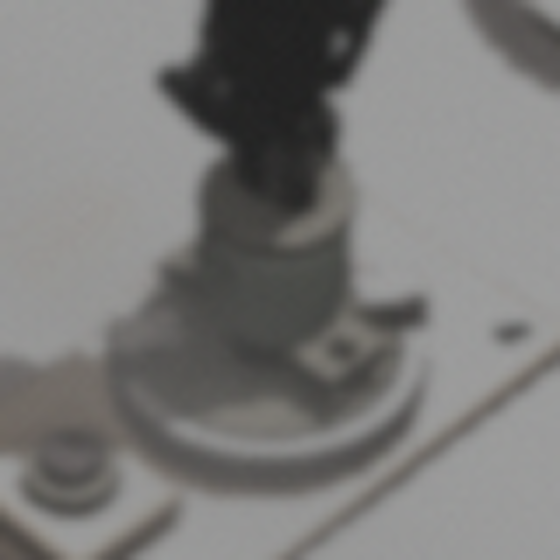

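```bash
python3 -m handwheel '[{"delta_pos":[-0.1,-0.21,0],"yaw":0},{"delta_pos":[0,0,-0.3],"yaw":0},{"delta_pos":[0,0,-0.3],"yaw":0},{"delta_pos":[0,0,0],"yaw":0},{"delta_pos":[0,0,0],"yaw":0}]'
python3 -m handwheel '[{"delta_pos":[0,0,-0.2],"yaw":0},{"delta_pos":[0,0,-0.15],"yaw":0},{"delta_pos":[0,0,0],"yaw":0},{"delta_pos":[0,0,0],"yaw":0}]'
python3 -m handwheel '[{"delta_pos":[0,0,-0.15],"yaw":0},{"delta_pos":[0,0,-0.15],"yaw":0},{"delta_pos":[0,0,0],"yaw":0},{"delta_pos":[0,0,0],"yaw":0}]'
```

```text
clock: 14.07
eef_pos: [554.0, 39.6, 141.2]
tool_rot: [-3.142, 0.0, -0.006]
force: [-0.0, -0.3, -3.8]
width: 12.6
gripper_force: 60.4
clock: 14.4
eef_pos: [554.0, 39.6, 137.6]
tool_rot: [3.142, 0.0, -0.006]
force: [0.1, -0.2, -3.9]
width: 12.6
gripper_force: 60.4
clock: 14.73
eef_pos: [554.0, 39.6, 134.7]
tool_rot: [3.142, 0.0, -0.006]
force: [0.2, 0.4, -3.9]
width: 12.8
gripper_force: 60.4
```

Freely entering the holes. Continue to the deck.

```bash
python3 -m handwheel '[{"delta_pos":[0,0,-0.1],"yaw":0},{"delta_pos":[0,0,-0.07],"yaw":0},{"delta_pos":[0,0,0],"yaw":0},{"delta_pos":[0,0,0],"yaw":0}]'
python3 -m handwheel '[{"delta_pos":[0,0,-0.05],"yaw":0},{"delta_pos":[0,0,0],"yaw":0},{"delta_pos":[0,0,0],"yaw":0}]'
python3 -m handwheel '[{"delta_pos":[0,0,-0.05],"yaw":0},{"delta_pos":[0,0,0],"yaw":0},{"delta_pos":[0,0,0],"yaw":0}]'
```

```text
clock: 15.07
eef_pos: [554.1, 39.6, 133.1]
tool_rot: [3.142, 0.0, -0.006]
force: [0.1, 0.5, -3.3]
width: 12.6
gripper_force: 60.4
clock: 15.32
eef_pos: [554.2, 39.6, 132.6]
tool_rot: [-3.142, -0.0, -0.006]
force: [-0.2, -0.1, -4.9]
width: 12.8
gripper_force: 60.4
clock: 15.57
eef_pos: [554.2, 39.5, 132.5]
tool_rot: [3.142, -0.0, -0.006]
force: [-1.5, -0.6, 2.9]
width: 12.8
gripper_force: 61.0
```

```bash
python3 -m handwheel '[{"delta_pos":[0,0,0],"yaw":0},{"delta_pos":[0,0,0],"yaw":0},{"delta_pos":[0,0,0],"yaw":0},{"delta_pos":[0,0,0],"yaw":0},{"delta_pos":[0,0,0],"yaw":0},{"delta_pos":[0,0,0],"yaw":0},{"delta_pos":[0,0,1],"yaw":0},{"delta_pos":[0,0,2.5],"yaw":0},{"delta_pos":[0,0,2.5],"yaw":0},{"delta_pos":[0,0,2.5],"yaw":0}]' 1
python3 -m handwheel '[{"delta_pos":[-0.5,1,0],"yaw":0.12},{"delta_pos":[-0.5,1,0],"yaw":0.12},{"delta_pos":[-0.5,1,0],"yaw":0.12},{"delta_pos":[-0.5,1,0],"yaw":0.12},{"delta_pos":[-0.5,1,0],"yaw":0.12},{"delta_pos":[-0.5,1,0],"yaw":0.12},{"delta_pos":[-0.5,1,0],"yaw":0.12},{"delta_pos":[-0.5,1,0],"yaw":0.12},{"delta_pos":[-0.5,1,0],"yaw":0.12},{"delta_pos":[-0.9,0.6,0],"yaw":0.12}]'
python3 -m handwheel '[{"delta_pos":[0,0,0],"yaw":0.12},{"delta_pos":[0,0,0],"yaw":0.12},{"delta_pos":[0,0,0],"yaw":0.12},{"delta_pos":[0,0,0],"yaw":0.12},{"delta_pos":[0,0,0],"yaw":0.12},{"delta_pos":[0,0,0],"yaw":0.12},{"delta_pos":[0,0,0],"yaw":0.12},{"delta_pos":[0,0,0],"yaw":0.05},{"delta_pos":[0,0,0],"yaw":0},{"delta_pos":[0,0,0],"yaw":0}]'
python3 - <<'E'
from h import *
p=get_image("scene");w=world(p);z=w[...,2]
m=np.zeros(z.shape,bool);m[160:250,270:330]=1;a=m&(z>122)&(z<132);q=w[a];print("lid z should be 127",len(q),np.median(q,0))
a=m&(z>140)&(z<160)&(w[...,1]<75)&(abs(w[...,0]-554)<40);q=w[a];print("bar top 153",len(q),np.percentile(q[:,2],[50,90]) if len(q) else 0)
cv2.imwrite("pics/s7.png",cv2.resize(p["color"][...,::-1][145:255,240:350],None,fx=5,fy=5,interpolation=cv2.INTER_CUBIC))
E
```

```text
clock: 16.4
eef_pos: [554.0, 39.6, 218.6]
tool_rot: [3.142, 0.0, -0.006]
force: [0.2, 0.4, 0.3]
width: 85.5
gripper_force: 0.0
clock: 17.23
eef_pos: [500.7, 136.8, 218.0]
tool_rot: [3.14, -0.001, 1.2]
force: [0.8, -0.3, 0.1]
width: 85.0
gripper_force: 0.0
clock: 18.07
eef_pos: [500.4, 135.3, 217.6]
tool_rot: [3.141, 0.001, 2.082]
force: [0.4, 0.3, -0.1]
width: 85.5
gripper_force: 0.0
lid z should be 127 198 [563.10408104  27.92289532 127.75603655]
bar top 153 70 [151.51509457 155.38912644]
```

View pics/s7.png

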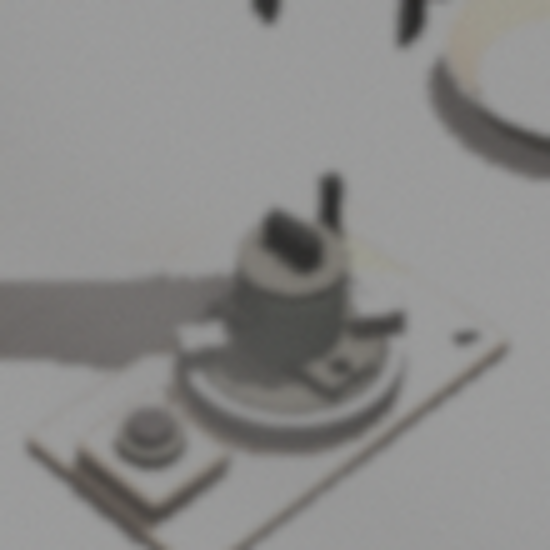

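```bash
python3 -m handwheel '[{"delta_pos":[0,0,-3],"yaw":0},{"delta_pos":[0,0,-3],"yaw":0},{"delta_pos":[0,0,-3],"yaw":0},{"delta_pos":[0,0,-2.5],"yaw":0},{"delta_pos":[0,0,-2],"yaw":0},{"delta_pos":[0,0,-1],"yaw":0},{"delta_pos":[0,0,0],"yaw":0},{"delta_pos":[0,0,0],"yaw":0}]' 1
python3 -m handwheel '[{"delta_pos":[0,0,0],"yaw":0},{"delta_pos":[0,0,0],"yaw":0},{"delta_pos":[0,0,0],"yaw":0},{"delta_pos":[0,0,0],"yaw":0},{"delta_pos":[0,0,0],"yaw":0},{"delta_pos":[0,0,0],"yaw":0},{"delta_pos":[0,0,0],"yaw":0},{"delta_pos":[0,0,0],"yaw":0}]' -1
python3 - <<'E'
import numpy as np
P=lambda a:110*np.array([np.cos(a),np.sin(a)])
a=2.088-np.linspace(0,1.056,13);d=np.diff([P(t) for t in a],axis=0)/10;print(np.round(d,2),np.array([500.4,135.2])+10*np.cumsum(d,0)[[5,-1]])
E
```

```text
clock: 18.78
eef_pos: [500.4, 135.9, 72.4]
tool_rot: [3.142, 0.0, 2.084]
force: [0.9, -0.7, 0.6]
width: 85.3
gripper_force: 0.0
clock: 19.45
eef_pos: [500.4, 135.5, 72.6]
tool_rot: [3.141, 0.0, 2.084]
force: [-0.3, 0.3, 6.4]
width: 14.5
gripper_force: 58.4
[[ 0.86  0.44]
 [ 0.9   0.36]
 [ 0.93  0.28]
 [ 0.95  0.2 ]
 [ 0.96  0.12]
 [ 0.97  0.03]
 [ 0.97 -0.05]
 [ 0.96 -0.14]
 [ 0.94 -0.22]
 [ 0.92 -0.3 ]
 [ 0.89 -0.38]
 [ 0.85 -0.46]] [[555.97723703 149.58101457]
 [611.23101819 134.00338562]]
```

```bash
python3 -m handwheel '[{"delta_pos":[0.86,0.44,0],"yaw":-0.088},{"delta_pos":[0.9,0.36,0],"yaw":-0.088},{"delta_pos":[0.93,0.28,0],"yaw":-0.088},{"delta_pos":[0.95,0.2,0],"yaw":-0.088},{"delta_pos":[0.96,0.12,0],"yaw":-0.088},{"delta_pos":[0.97,0.03,0],"yaw":-0.088},{"delta_pos":[0,0,0],"yaw":0},{"delta_pos":[0,0,0],"yaw":0}]'
python3 -m handwheel '[{"delta_pos":[0.97,-0.05,0],"yaw":-0.088},{"delta_pos":[0.96,-0.14,0],"yaw":-0.088},{"delta_pos":[0.94,-0.22,0],"yaw":-0.088},{"delta_pos":[0.92,-0.3,0],"yaw":-0.088},{"delta_pos":[0.89,-0.38,0],"yaw":-0.088},{"delta_pos":[0.85,-0.46,0],"yaw":-0.088},{"delta_pos":[0,0,0],"yaw":0},{"delta_pos":[0,0,0],"yaw":0},{"delta_pos":[0,0,0],"yaw":0}]'
```

```text
clock: 20.12
eef_pos: [557.1, 150.2, 72.7]
tool_rot: [3.139, -0.001, 1.557]
force: [1.1, -0.2, 4.9]
width: 14.2
gripper_force: 58.8
clock: 20.87
eef_pos: [611.9, 134.7, 72.7]
tool_rot: [3.14, -0.002, 1.03]
force: [3.0, -0.6, 4.8]
width: 14.5
gripper_force: 59.1
```

```bash
python3 -m handwheel '[{"delta_pos":[0,0,0],"yaw":0},{"delta_pos":[0,0,0],"yaw":0},{"delta_pos":[0,0,0],"yaw":0},{"delta_pos":[0,0,0],"yaw":0},{"delta_pos":[0,0,0],"yaw":0},{"delta_pos":[0,0,0],"yaw":0},{"delta_pos":[0,0,3],"yaw":0},{"delta_pos":[0,0,4],"yaw":0},{"delta_pos":[0,0,4],"yaw":0},{"delta_pos":[0,0,4],"yaw":0}]' 1
python3 -m handwheel '[{"delta_pos":[-0.6,-2.3,0],"yaw":-0.1},{"delta_pos":[-0.6,-2.3,0],"yaw":-0.1},{"delta_pos":[-0.6,-2.3,0],"yaw":-0.1},{"delta_pos":[-0.6,-2.3,0],"yaw":-0.1},{"delta_pos":[-0.6,-2.3,0],"yaw":-0.1},{"delta_pos":[-0.6,-2.3,0],"yaw":-0.1},{"delta_pos":[-0.6,-2.3,0],"yaw":-0.1},{"delta_pos":[-0.6,-2.3,0],"yaw":-0.1},{"delta_pos":[-0.6,-2.3,0],"yaw":-0.1},{"delta_pos":[-0.4,-1.9,0],"yaw":-0.1}]' -1
python3 -m handwheel '[{"delta_pos":[0,0,0],"yaw":0},{"delta_pos":[0,0,0],"yaw":0},{"delta_pos":[0,0,0],"yaw":0}]'
python3 - <<'E'
from h import *
p=get_image("top");w=world(p);z=w[...,2];m=np.zeros(z.shape,bool);m[165:225,222:255]=1;m&=(z>85)&(z<120);q=w[m].mean(0);print("post",q,np.arctan2(q[1]-39.4,q[0]-554.5),m.sum())
m[:]=0;m[175:225,250:295]=1;m&=(z>120)&(z<133);print("lid",w[m].mean(0),m.sum())
cv2.imwrite("pics/g8.png",cv2.resize(p["color"][...,::-1][155:240,215:335],None,fx=6,fy=6,interpolation=cv2.INTER_CUBIC));print(status.read_state()["eef_pos"])
E
```

```text
clock: 21.7
eef_pos: [610.6, 134.3, 223.5]
tool_rot: [-3.141, 0.001, 1.028]
force: [0.7, 0.2, -0.2]
width: 85.5
gripper_force: 0.0
clock: 22.53
eef_pos: [552.2, -93.5, 222.2]
tool_rot: [3.141, 0.001, 0.022]
force: [0.7, 0.2, -1.1]
width: 0.2
gripper_force: 0.0
clock: 22.78
eef_pos: [553.4, -90.3, 222.1]
tool_rot: [-3.141, -0.0, 0.03]
force: [-0.4, 0.3, -0.4]
width: -0.1
gripper_force: 0.0
post [609.52106557 133.66334023  97.8512043 ] 1.0424518769228135 29
lid [553.7161881   39.06054718 127.35778112] 471
[553.48166531 -89.87747155 222.06209736]
```

View pics/g8.png

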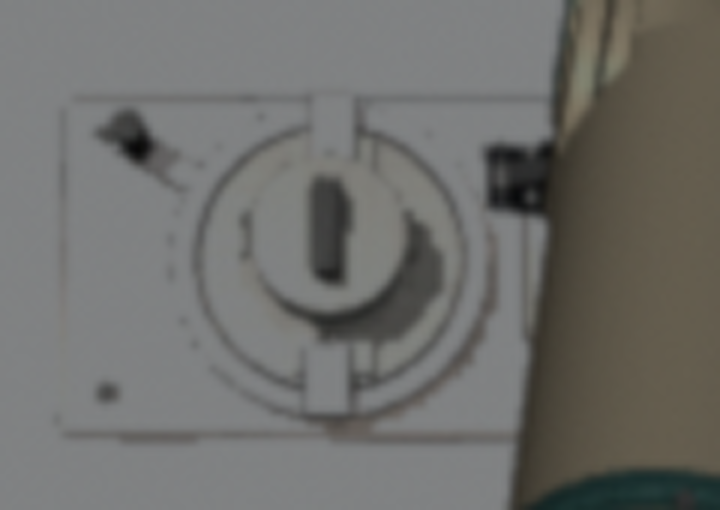

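The tabs at (332,125) and (327,380) lie over the ears, and the post covers the locked bar, so the collar is locked. Next is the button.

```bash
python3 -m handwheel '[{"delta_pos":[0,-0.05,-3],"yaw":0},{"delta_pos":[0,0,-3.5],"yaw":0},{"delta_pos":[0,0,-3.5],"yaw":0},{"delta_pos":[0,0,-3],"yaw":0},{"delta_pos":[0,0,-1.5],"yaw":0},{"delta_pos":[0,0,-0.9],"yaw":0},{"delta_pos":[0,0,0],"yaw":0},{"delta_pos":[0,0,0],"yaw":0}]'
python3 -m handwheel '[{"delta_pos":[0,0,-0.3],"yaw":0},{"delta_pos":[0,0,-0.3],"yaw":0},{"delta_pos":[0,0,-0.3],"yaw":0},{"delta_pos":[0,0,-0.2],"yaw":0},{"delta_pos":[0,0,0],"yaw":0},{"delta_pos":[0,0,0],"yaw":0}]'
```

```text
clock: 23.5
eef_pos: [553.7, -91.3, 68.4]
tool_rot: [-3.141, -0.001, 0.029]
force: [1.1, 0.2, 0.2]
width: 0.3
gripper_force: 0.0
clock: 24.0
eef_pos: [554.6, -92.1, 58.1]
tool_rot: [3.141, -0.003, 0.028]
force: [1.2, 0.5, 4.8]
width: 0.0
gripper_force: 2.7
```

```bash
python3 -m handwheel '[{"delta_pos":[0,0,-0.2],"yaw":0},{"delta_pos":[0,0,-0.15],"yaw":0},{"delta_pos":[0,0,0],"yaw":0},{"delta_pos":[0,0,0],"yaw":0}]'
python3 -m handwheel '[{"delta_pos":[0,0,-0.2],"yaw":0},{"delta_pos":[0,0,0],"yaw":0},{"delta_pos":[0,0,0],"yaw":0}]'
```

```text
clock: 24.33
eef_pos: [554.7, -92.1, 57.6]
tool_rot: [3.142, -0.004, 0.028]
force: [-4.8, 1.5, 32.0]
width: 0.2
gripper_force: 15.9
clock: 24.58
eef_pos: [554.7, -92.1, 57.3]
tool_rot: [-3.142, -0.005, 0.028]
force: [-8.6, 2.1, 46.7]
width: 0.0
gripper_force: 23.4
```

```bash
python3 -m handwheel '[{"delta_pos":[0,0,0.5],"yaw":0},{"delta_pos":[0,0,0],"yaw":0},{"delta_pos":[0,0,0],"yaw":0}]'
for i in 1 2 3 4; do python3 -m handwheel '[{"delta_pos":[0,0,0.15],"yaw":0},{"delta_pos":[0,0,0],"yaw":0},{"delta_pos":[0,0,0],"yaw":0}]' | egrep 'eef|force: \['; done
python3 - <<'E'
from h import *
s=get_image("scene");cv2.imwrite("pics/s9.png",cv2.resize(s["color"][...,::-1][200:260,235:315],None,fx=8,fy=8,interpolation=cv2.INTER_CUBIC))
E
```

```text
clock: 24.83
eef_pos: [554.6, -92.1, 58.1]
tool_rot: [3.141, -0.004, 0.028]
force: [0.8, -0.1, 5.6]
width: 0.2
gripper_force: 2.9
eef_pos: [554.6, -92.1, 58.5]
force: [3.1, 0.5, 4.0]
eef_pos: [553.4, -92.2, 59.6]
force: [2.9, -0.5, 4.4]
eef_pos: [552.9, -92.2, 61.0]
force: [2.4, 0.8, 2.6]
eef_pos: [552.5, -92.2, 62.4]
force: [1.0, -0.2, 1.9]
```

View pics/s9.png

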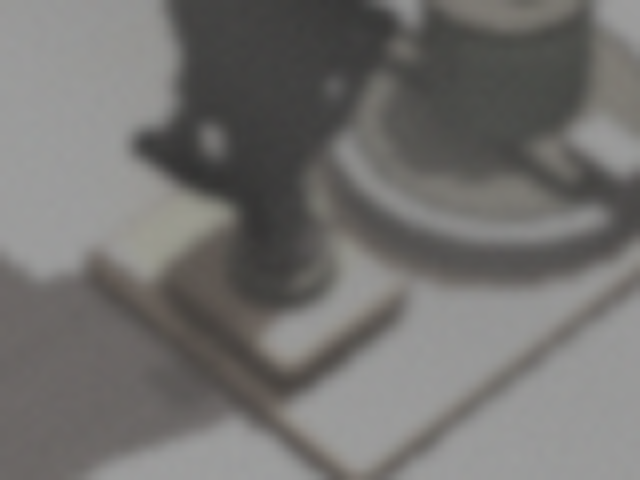

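The force falls from 5 N at 58 mm to about 0 at 64 mm, which is the full 6 mm spring travel with a hard stop at the bottom, so the button was fully down. The fingers rest on the button (crop 285,260). I'll retreat and check.

```bash
python3 -m handwheel '[{"delta_pos":[0,0,1],"yaw":0},{"delta_pos":[0,0,3],"yaw":0},{"delta_pos":[0,0,4],"yaw":0},{"delta_pos":[0,0,4],"yaw":0},{"delta_pos":[0,-3,2],"yaw":0},{"delta_pos":[0,-4,0],"yaw":0},{"delta_pos":[0,-4,0],"yaw":0},{"delta_pos":[0,0,0],"yaw":0},{"delta_pos":[0,0,0],"yaw":0},{"delta_pos":[0,0,0],"yaw":0}]'
python3 - <<'E'
from h import *
for n,b in(("top",[222,166,330,230]),("scene",[246,150,345,262])):
    p=get_image(n);w=world(p);X,Y,z=np.moveaxis(w,-1,0)
    f=lambda x,y,r,lo,hi:(lambda q:(len(q),q.mean(0).round(1) if len(q) else 0))(w[(np.hypot(X-x,Y-y)<r)&(z>lo)&(z<hi)])
    print(n,"post",f(610,134,20,85,120),"lid",f(554,39,45,120,133),"bar",f(554,39,35,143,160),"btn",f(553,-91,9,45,70))
    for k in("dish","shield","fork"):print(k,[np.round(o["rect"]).astype(int).tolist() for o in models.boxes_of(p,k)][:1])
E
```

```text
clock: 26.72
eef_pos: [552.1, -201.5, 202.3]
tool_rot: [-3.14, 0.002, 0.027]
force: [0.2, 0.5, -0.2]
width: -0.0
gripper_force: 0.0
top post (27, array([609.8, 133.7,  99.8])) lid (466, array([554. ,  38.9, 127.3])) bar (80, array([553.5,  38.5, 153.1])) btn (29, array([552.9, -91.3,  64.5]))
dish [[92, 181, 170, 261]]
shield [[386, 126, 420, 148]]
fork [[225, 170, 329, 232]]
scene post (29, array([612.5, 129.9,  96.6])) lid (218, array([561.4,  30. , 127.3])) bar (59, array([556.7,  35.4, 151.6])) btn (15, array([552.9, -92.4,  64.6]))
dish [[328, 136, 386, 174]]
shield [[218, 280, 265, 332]]
fork [[181, 224, 202, 256]]
```

```bash
python3 -c "
from cell import ctrl
print(ctrl.finish_job())"
```

```text
the job is handed in; nothing more can be done
None
```

The job is handed in: the collar was opened, the jar sits fully home on the pegs and is locked, and the button was then pressed fully down and came back up. The dish, shield and fork were not touched.

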